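Stand up the fallen ring stand on the carrying tray and hold the tray level

ROBOT

A 6-joint arm with a two-finger parallel gripper is mounted at the origin on the work surface. World frame = base frame: x ahead of the robot, y to its left, z up, the work surface at z = 0. Lengths are in m, angles in rad, forces in N, time in s.
With the tool pointing down it reaches from about 0.3 to 0.75 m from the base axis. Payload 8.5 kg.
Tool frame: the origin (TCP) lies between the finger pads; the fingertips stand 17 mm ahead of it and the grasp point (between the pads) lies 2 mm behind it; z points along the fingers, y is the line along which they close (so a half turn about z gives the same grasp; the last joint's range is limited). The gripper opens to 88 mm and grips with 3 to 60 N. Pads are 18 mm wide; open, the fingers measure 123 mm over their backs; the gripper's body (75 mm by 187 mm) begins 45 mm behind the grasp point.
Start: joints at [-1.437, 0.381, 1.297, -0, 1.464, -0.215], TCP at [0.188, -0.517, 0.256] pointing down, gripper open.
Joint ranges: [-3.11, 3.11], [-0.89, 2.33], [0.22, 2.48], [-1.42, 4.56], [0.17, 2.85], [-2.88, 2.88]. Speed limits (rad/s): [2.39, 2.39, 3.14, 3.14, 3.14, 3.14].

INTERFACE

Orientations are given as a unit quaternion [x, y, z, w].
In Python, from workcell import readout, optics, env gives the robot as it stands. The module is installed in compiled form; this text tells all that it offers.
- The arm moves only by the shell command python3 -m handwheel 'ROWS' [FORCE]. ROWS is JSON, a list that holds one entry, the list of rows, each a list of 7 numbers: the gripper command: -1 is fully open, 1 is shut, values between are in proportion, then the shift along the world's x, y, z in mm, then the turn, a rotation vector about the world's x, y, z in degrees. In form: [[[hand, dx, dy, dz, wx, wy, wz], ...]]. A call has 1 to 5 rows; each row shifts and turns the commanded pose from where the row before left it; what a row does not reach is not made up. A row lasts 1/10 s, in which the tool goes at most 50 mm and 8.59 degrees, less where a joint would pass 70% of its speed; a pose out of reach is approached as far as the arm can. A call with a gripper value outside its range is refused whole. The fingers move at their own pace and stop on an object; FORCE is the grip in N (left out, the last holds). Time passes only in rows, so rows that do not move let the fingers close. It gives the time, the measured TCP pose, the force, the opening and the grip force at its end, in the units of the state.
- readout.get_state(): the state, without advancing time (a new reading comes with each control period).
- optics.capture(name): name is "scene" or "top" or "wrist"; returns a dict with "color" (400x640x3 uint8, red, green, blue), "z_map" (400x640 float32, m along the optical axis (not along the pixel's ray), 0 where there is no reading), "intrinsics" (3x3 intrinsics, pixels), "eye" and "rotation" of the camera in the world. Camera axes: x right, y up, looking along -z (the intrinsics and any distortion apply to the point x, -y, -z); pixel columns grow to the right and rows downward; lengths in m; the calibration is good to about 2 mm. A picture is of the moment at which its call begins.
- env.finish_job(): hands the job in; it is judged then, once.
The state is a dict: "clock": time; "q": joint angles; "dq": joint speeds; "joint_efforts": joint torques, N m; "eef_pos": TCP position; "orientation": TCP orientation; "ft_force": force on the tool from outside, world axes, zero at the start; "moment": the same for the moment, N m; "opening": opening from 0.0 (shut) to 1.0 (fully open); "gripper_force": force on a finger pad.
Only numpy, scipy, OpenCV 4.12 (cv2) and the standard library are available. Lean on these libraries where they do the work, as an engineer would, in place of code of your own. Each camera call takes 0.05 s, during which the arm holds its last target. There are 200 camera calls.

TASK

The ring stand has toppled on the jeweller's bench: stand it upright in the middle of the dark pad on the carrying tray and let go of it. Then take the tray by its arched handle, lift it level to about ten centimetres above the bench with the ring stand still standing on the pad, and finish while holding it there, steady and level. Leave the bottle, steel block, tin and red bar where they are.

Things in the scene. Friction and masses are not known exactly. Their poses are not given: they have to be found in the camera images.
- stand_center (a point): Ring stand, 90 mm tall, about 140 g, foot-heavy: square brass foot 44 x 44 x 12 mm, round black post 20 mm in diameter with domed tip, silver ring (25 mm wide, 5 mm high) round the post's root. Point on its axis, 45 mm above the foot's underside; z points foot to tip, x and y square to the foot. It starts lying on a foot edge and its tip, tip about 10 degrees below level.
- tray_pad (a point): Centre of the top face of the flat dark rubber pad (86 x 86 mm) on one half of the carrying tray, 10 mm above the tray's underside. Axes as the tray's: z up, y along the tray's long side, pointing from the handle to the pad (this point is 58 mm from the handle's plane), x along the handle bar.
- tray_handle (a point): Centre of the handle bar of the loose wooden tray (about 500 g, 130 mm in x, 220 mm in y, rim 20 mm high, centred below this point). Dark steel arch over the tray's middle: bar along x, 118 mm long, 14 x 14 mm, its centre 130 mm above the tray's underside, on uprights 10 x 16 mm at x = +-54 mm.
- tray: The carrying tray: origin at the centre of its underside (height 0 on the bench), z up, x along the handle bar, y towards the pad. On the -y half a blue ring cushion with three rings is fixed, up to 37 mm above the underside.
- stand: The ring stand itself; origin at the centre of the underside of its foot, axes as for its centre point.
- bottle: Bystander: amber bottle with a black cap, 40 mm in diameter, 85 mm tall; origin at the centre of its underside.
- block: Bystander: steel bench block 60 x 60 x 20 mm; origin at the centre of its underside.
- tin: Bystander: round aluminium tin, 52 mm in diameter, 28 mm tall; origin at the centre of its underside.
- bar: Bystander: red bar of polishing compound 30 x 60 x 22 mm; origin at the centre of its underside.
Mind the look-alikes: they are no part of the job. What is shaped like the stand but pink or turquoise is not meant.

How it is judged:
On the way:
1. the ring stand stands upright by itself in the middle of the pad, let go, with the tray still on the bench (angle between stand_center's own z axis and vertical below 0.15 rad and horizontal distance between stand_center and tray_pad below 0.028 m and z of stand_center in the frame of tray_pad between 0.038 and 0.052 m and contact force between the fingers and stand below 0.05 N and linear speed of stand below 0.03 m/s and height (world z) of tray below 0.006 m), for 0.3 s.
At the end, for the whole second after the job is handed in: Tray held in the fingers at its handle (75 mm from mid-bar at most), underside 60-150 mm above the bench, tilt under 0.1 rad, still (under 0.02 m/s, 0.1 rad/s). Ring stand upright (0.15 rad), within 28 mm of the pad's centre, carried by the tray, not touched. Bystanders within 30 mm of their starts (angle between stand_center's own z axis and vertical below 0.15 rad and horizontal distance between stand_center and tray_pad below 0.028 m and z of stand_center in the frame of tray_pad between 0.038 and 0.052 m and contact force between each of the arm, the fingers and stand below 0.05 N and contact force between stand and tray above 0.3 N and height (world z) of tray between 0.06 and 0.15 m and angle between tray's own z axis and vertical below 0.1 rad and contact force between the fingers and tray above 2 N and distance between the grasp point and tray_handle below 0.075 m and contact force between tray and bottle below 0.01 N and contact force between tray and block below 0.01 N and contact force between tray and tin below 0.01 N and contact force between tray and bar below 0.01 N and linear speed of tray below 0.02 m/s and angular speed of tray below 0.1 rad/s and linear speed of stand below 0.025 m/s and distance of each of bottle, block, tin, bar from where it was at the start of the episode below 0.03 m); the arm keeps its last pose, push and grip.
It fails at once if a bystander is disturbed: shoved 30 mm or more, or tipped over (distance of any of bottle, block, tin, bar from where it was at the start of the episode above 0.03 m or angle between any of bottle, block, tin, bar's own z axis and vertical above 0.5 rad).
It also fails if it takes over 61 s, if anything falls off the work surface, if the arm or the gripper's body presses on something with over 40 N, if the wrist force passes 120 N, or if a joint passes its speed limit or range.

## Working session

There is one attempt and no reset: what is moved stays moved. The work goes in short steps, Python scripts to look and compute and a shell command to move; the robot and the scene stay as the last step left them, time stands still between calls to the robot, and variables do not carry over. Pictures are saved under pics/ and viewed, at most 10 in all, crops included, and the job is handed in when it is done.

```bash
mkdir -p pics; cat > h.py <<'E'
import numpy as np, cv2
from workcell import readout, optics, env
def cap(n, save=None):
    c=optics.capture(n)
    np.savez(f'{n}.npz',**{k:np.array(v) for k,v in c.items()})
    if save: cv2.imwrite(f'pics/{save}.png',c['color'][:,:,::-1])
    return c
def cloud(c):
    K=np.array(c['intrinsics']);d=np.array(c['z_map']);R=np.array(c['rotation']);e=np.array(c['eye'])
    v,u=np.mgrid[:d.shape[0],:d.shape[1]]
    p=np.stack([(u-K[0,2])/K[0,0]*d,-(v-K[1,2])/K[1,1]*d,-d],-1)
    P=p@R.T+e; P[d<=0]=np.nan
    return P
E
python3 - <<'E'
from h import *
for n in('top','scene'):
    c=cap(n,n+'0'); P=cloud(c); print(n,c['eye'],c['intrinsics'],(c['z_map']>0).mean(), np.round(P[200,320],3), [k for k in c])
s=readout.get_state(); print(s)
E
```

```text
Traceback (most recent call last):
  File "h.py", line 12, in cloud
    P=p@R.T+e; P[d<=0]=np.nan
      ~^~~~
ValueError: matmul: Input operand 1 has a mismatch in its core dimension 0, with gufunc signature (n?,k),(k,m?)->(n?,m?) (size 4 is different from 3)
```

```bash
sed -i "s/R=np.array(c\['rotation'\])/R=Rot.from_quat(c['rotation']).as_matrix()/; 1a from scipy.spatial.transform import Rotation as Rot" h.py
python3 - <<'E'
from h import *
for n in('top','scene'):
    c=cap(n,n+'0'); P=cloud(c); print(n,c['eye'],c['rotation'],c['intrinsics'],(c['z_map']>0).mean(), np.round(P[200,320],3), [k for k in c])
s=readout.get_state(); print(s)
E
```

```text
top [ 0.5022463  -0.0280257   1.13528238] [ 0.02476595 -0.02019964 -0.7059297   0.70756051] [[485.16105754   0.         322.57789165]
 [  0.         485.16105754 190.44175657]
 [  0.           0.           1.        ]] 0.9962109375 [ 0.552 -0.015  0.   ] ['color', 'z_map', 'intrinsics', 'eye', 'rotation']
scene [ 1.16848024 -0.55235269  1.04812979] [0.31601223 0.13679346 0.3944948  0.85193759] [[515.20792262   0.         314.23860047]
 [  0.         515.20792262 194.89561371]
 [  0.           0.           1.        ]] 0.99600390625 [0.53  0.039 0.001] ['color', 'z_map', 'intrinsics', 'eye', 'rotation']
{'clock': 0.15, 'q': array([-1.43727493e+00,  3.81074430e-01,  1.29800734e+00, -6.46810821e-06,
        1.46360847e+00, -2.15289339e-01]), 'dq': array([-0.0012698 , -0.00212947, -0.00330302, -0.00018932, -0.00020706,
        0.00157626]), 'joint_efforts': array([ 1.72671516e-03, -4.38078868e+01, -2.24613655e+01,  7.13656261e-02,
        3.43921292e-02, -8.75563046e-05]), 'eef_pos': array([ 0.18795613, -0.51669235,  0.25528853]), 'orientation': array([ 9.84829686e-01,  1.73522875e-01,  1.92177933e-05, -5.48461515e-04]), 'ft_force': array([ 0.1976187 , -0.51595477,  0.24154943]), 'moment': array([-0.00385606, -0.04145357,  0.04555   ]), 'gripper_force': 0.0, 'opening': 1.000452517460524}
```

View pics/top0.png

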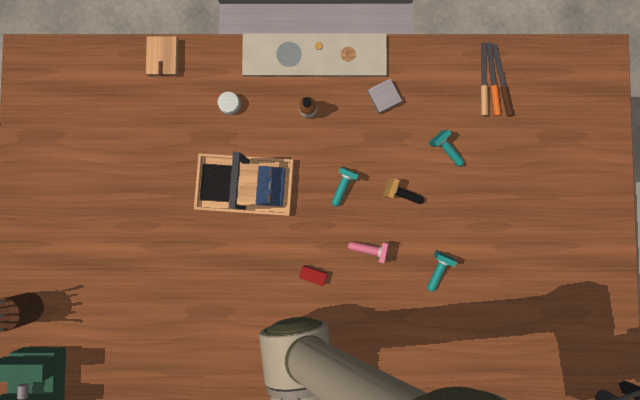

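View pics/scene0.png

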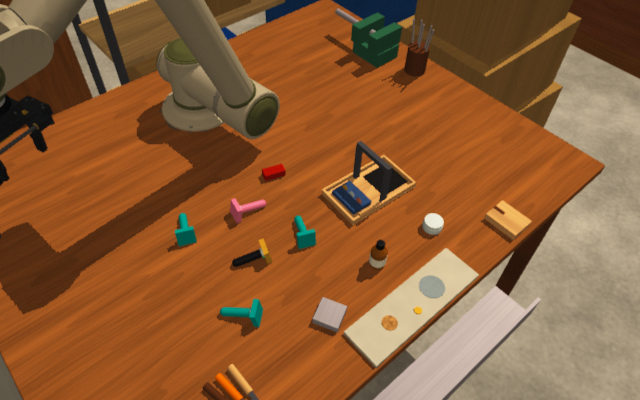

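Top view: possible stands are brass/black (403,191), pink (370,250), turquoise (345,187), (448,147), (441,270). By the description I choose the brass foot with black post at (403,191). The tray is at (244,185), its pad to the left at (216,183), the handle at (237,180), the bottle at (308,106), block (385,96), tin (229,103) and bar (313,275).

```bash
python3 - <<'E'
from h import *
for n,(x0,x1,y0,y1) in {'top':(375,435,165,215),'scene':(225,280,232,275)}.items():
    c=dict(np.load(n+'.npz')); P=cloud(c); im=c['color']
    if n=='top': cv2.imwrite('pics/crop1.png',cv2.resize(im[y0:y1,x0:x1,::-1],None,fx=8,fy=8,interpolation=cv2.INTER_NEAREST))
    Q=P[y0:y1,x0:x1].reshape(-1,3); C=im[y0:y1,x0:x1].reshape(-1,3).astype(int)
    m=Q[:,2]>0.006; Q=Q[m];C=C[m]
    br=(C[:,0]-C[:,2]>50); bl=(C.max(1)<70)
    for nm,k in(('brass',br),('black',bl)):
        q=Q[k]; print(n,nm,k.sum(),q.mean(0).round(4),cv2.minAreaRect((q[:,:2]*1000).astype(np.float32)),np.percentile(q[:,2],[5,50,95]).round(4))
    v=Q[bl,:2]; u,s,vt=np.linalg.svd(v-v.mean(0),full_matrices=False); print('axis',vt[0],np.rad2deg(np.arctan2(vt[0,1],vt[0,0])), 'ext', ((Q[:,:2]-v.mean(0))@vt[0]).min(),((Q[:,:2]-v.mean(0))@vt[0]).max(), v.mean(0))
c=dict(np.load('top.npz')); P=cloud(c); im=c['color'].astype(int)
sub=np.zeros(im.shape[:2],bool); sub[140:225,180:305]=1
Z=P[...,2]
h=sub&(Z>0.115); print('handle',h.sum(),P[h].mean(0),cv2.minAreaRect((P[h][:,:2]*1000).astype(np.float32)),np.median(Z[h]))
t=sub&(Z>0.012)&(Z<0.026); print('rim',cv2.minAreaRect((P[t][:,:2]*1000).astype(np.float32)))
pd=sub&(im.max(2)<45)&(Z<0.016)&(Z>0.004); pd[:,232:]=0
print('pad',pd.sum(),cv2.minAreaRect((P[pd][:,:2]*1000).astype(np.float32)),np.median(Z[pd]))
for nm,(u,v) in dict(bottle=(308,106),block=(385,96),tin=(229,103),bar=(313,275),t1=(345,187),pink=(370,250)).items(): print(nm,P[v,u].round(3))
E
```

```text
top brass 209 [ 0.5788 -0.1777  0.0343] ((595.108154296875, -204.46975708007812), (86.79679107666016, 124.54132843017578), 30.788955688476562) [0.0072 0.042  0.0469]
top black 231 [ 0.5619 -0.2199  0.0228] ((561.9613037109375, -221.3486785888672), (68.09930419921875, 19.118465423583984), 69.61905670166016) [0.0155 0.0229 0.0298]
axis [0.34767661 0.93761451] 69.6547278974569 ext -0.04690470933959136 0.07034411439749445 [ 0.56194982 -0.21986242]
scene brass 163 [ 0.5794 -0.1867  0.0345] ((562.2185668945312, -215.10987854003906), (111.84120178222656, 76.9859390258789), 44.492855072021484) [0.0105 0.041  0.0473]
scene black 225 [ 0.5653 -0.2223  0.0213] ((563.8363037109375, -219.28683471679688), (75.32943725585938, 23.815113067626953), 61.440311431884766) [0.0118 0.0217 0.0302]
axis [-0.3811012  -0.92453333] -112.40191036487215 ext -0.055758462072104456 0.05324208410614853 [ 0.56530265 -0.22230375]
handle 459 [0.58712294 0.1612693  0.13614529] ((587.4308471679688, 162.2475128173828), (16.030092239379883, 117.49591064453125), 86.65834045410156) 0.13723064427394494
rim ((587.9008178710938, 162.7901153564453), (221.0115966796875, 130.2878875732422), 86.26020812988281)
pad 919 ((591.953857421875, 228.70147705078125), (67.11595916748047, 81.5949478149414), 85.52513885498047) 0.010582270385359749
bottle [0.755 0.011 0.082]
block [ 0.793 -0.165  0.023]
tin [0.775 0.196 0.029]
bar [0.381 0.001 0.023]
t1 [ 0.581 -0.072  0.023]
pink [ 0.438 -0.129  0.028]
```

View pics/crop1.png

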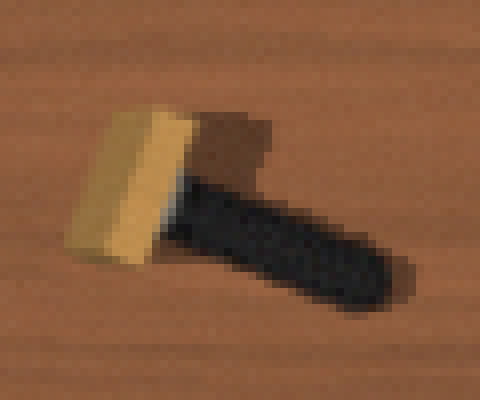

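The crop shows the brass foot (left, ~130,185), the silver ring (~175,210) and the black post with its tip at (~375,285). This is the right stand. I move above it, yaw the fingers across the post, then tilt.

```bash
python3 -m handwheel '[[[-1,36,26,0,0,0,5],[-1,36,26,0,0,0,5],[-1,36,26,0,0,0,5],[-1,36,26,0,0,0,5],[-1,36,26,0,0,0,5]]]' 15; python3 -m handwheel '[[[-1,36,26,0,0,0,5],[-1,36,26,0,0,0,5],[-1,36,26,0,0,0,5],[-1,36,26,0,0,0,5],[-1,36,26,0,0,0,5]]]'
```

```text
clock: 0.65
eef_pos: [0.3692, -0.3855, 0.2556]
orientation: [0.923, 0.384, -0.0, -0.0]
ft_force: [-0.0, -0.1, -0.2]
opening: 0.997
gripper_force: 0.0
clock: 1.15
eef_pos: [0.5492, -0.2555, 0.2555]
orientation: [0.818, 0.575, -0.0, -0.0]
ft_force: [0.4, -2.0, 0.2]
opening: 0.999
gripper_force: 0.0
```

```bash
python3 -m handwheel '[[[-1,0,0,-33,6.56,-2.44,0],[-1,0,0,-33,6.56,-2.44,0],[-1,0,0,-33,6.56,-2.44,0],[-1,0,0,-33,6.56,-2.44,0],[-1,0,0,-33,6.56,-2.44,0]]]'; python3 -m handwheel '[[[-1,0,0,0,0,0,0],[-1,0,0,0,0,0,0]]]'
python3 - <<'E'
from h import *
cap('wrist','w1'); cap('top'); s=readout.get_state(); print(s['eef_pos'],Rot.from_quat(s['orientation']).as_matrix().round(3))
c=dict(np.load('top.npz')); P=cloud(c); print(c['color'][191,410])
E
```

```text
clock: 1.65
eef_pos: [0.548, -0.257, 0.0899]
orientation: [0.781, 0.546, 0.25, -0.171]
ft_force: [0.5, -0.4, -0.9]
opening: 1.005
gripper_force: 0.0
clock: 1.85
eef_pos: [0.548, -0.2572, 0.091]
orientation: [0.782, 0.547, 0.246, -0.17]
ft_force: [-0.2, 0.6, 1.1]
opening: 1.0
gripper_force: 0.0
[ 0.54881327 -0.25682204  0.09297029] [[ 0.277  0.94   0.201]
 [ 0.773 -0.342  0.534]
 [ 0.57   0.007 -0.821]]
[68 45 31]
```

View pics/w1.png

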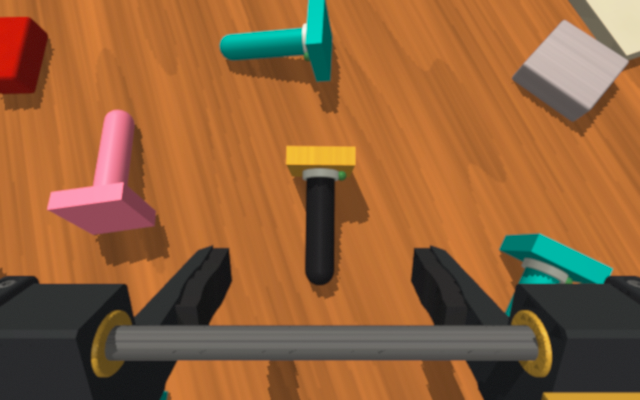

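The wrist view shows the brass foot at (320,160) and the post running straight to (320,280), midway between the fingers and aligned. I go in along the tool axis and close.

```bash
python3 -m handwheel '[[[-1,5,14,-22,0,0,0],[-1,5,14,-22,0,0,0],[-1,4,11,-18,0,0,0],[-1,2,5,-8,0,0,0],[-1,0,0,0,0,0,0]]]'; python3 -m handwheel '[[[1,0,0,0,0,0,0],[1,0,0,0,0,0,0],[1,0,0,0,0,0,0],[1,0,0,0,0,0,0],[1,0,0,0,0,0,0]]]' 20; python3 -m handwheel '[[[1,0,0,0,0,0,0],[1,0,0,0,0,0,0],[1,0,0,0,0,0,0],[1,0,0,0,0,0,0]]]'
```

```text
clock: 2.45
eef_pos: [0.5645, -0.212, 0.0216]
orientation: [0.781, 0.548, 0.247, -0.17]
ft_force: [-0.7, -0.9, -0.1]
opening: 1.001
gripper_force: 0.0
clock: 2.95
eef_pos: [0.564, -0.2131, 0.0209]
orientation: [0.781, 0.547, 0.248, -0.171]
ft_force: [-0.2, -0.6, -0.4]
opening: 0.571
gripper_force: 0.0
clock: 3.35
eef_pos: [0.5639, -0.2128, 0.0207]
orientation: [0.781, 0.547, 0.247, -0.171]
ft_force: [-0.3, 0.5, -0.4]
opening: 0.216
gripper_force: 20.0
```

```bash
python3 -m handwheel '[[[1,0,0,30,0,0,0],[1,0,-5,40,0,0,0],[1,0,-5,40,-7.5,2.78,0],[1,0,-5,30,-7.5,2.78,0],[1,0,-5,0,-7.5,2.78,0]]]'; python3 -m handwheel '[[[1,0,0,0,-7.5,2.78,0],[1,0,0,0,-7.5,2.78,0],[1,0,0,0,-7.5,2.78,0],[1,0,0,0,-7.5,2.78,0],[1,0,0,0,-7.5,2.78,0]]]';python3 -m handwheel '[[[1,0,0,0,-7.5,2.78,0],[1,0,0,0,-7.5,2.78,0],[1,0,0,0,-7.5,2.78,0],[1,0,0,0,-7.5,2.78,0],[1,0,0,0,-3.75,1.39,0]]]'
python3 - <<'E'
from h import *
cap('scene','s1'); cap('top'); s=readout.get_state(); print(s['eef_pos'],s['q'].round(3),Rot.from_quat(s['orientation']).as_matrix().round(3))
c=dict(np.load('scene.npz'));im=c['color'][150:350,130:350,::-1]; cv2.imwrite('pics/s1c.png',cv2.resize(im,None,fx=3,fy=3))
E
```

```text
clock: 3.85
eef_pos: [0.5652, -0.2343, 0.1658]
orientation: [0.816, 0.571, 0.078, -0.048]
ft_force: [-1.0, -0.2, -1.8]
opening: 0.219
gripper_force: 20.0
clock: 4.35
eef_pos: [0.5641, -0.2326, 0.1613]
orientation: [0.792, 0.555, -0.207, 0.145]
ft_force: [-0.4, -0.6, -2.0]
opening: 0.22
gripper_force: 20.0
clock: 4.85
eef_pos: [0.564, -0.2318, 0.1593]
orientation: [0.689, 0.484, -0.444, 0.306]
ft_force: [0.1, -0.7, -0.6]
opening: 0.219
gripper_force: 20.0
[ 0.56386    -0.23189975  0.15861142] [-0.238  0.763  1.317 -1.134  1.457  0.5  ] [[ 0.137  0.939 -0.315]
 [ 0.4   -0.343 -0.85 ]
 [-0.906 -0.009 -0.423]]
```

View pics/s1c.png

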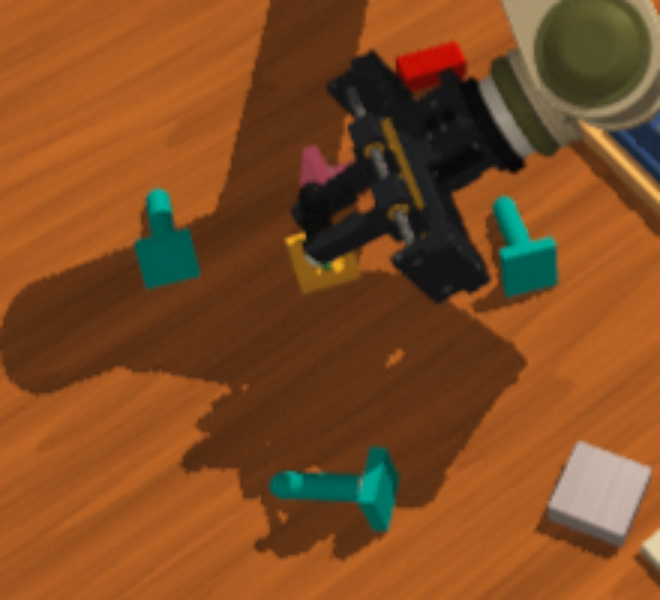

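The crop shows the stand upright in the fingers, foot down at (320,265). I set it on the bench, then regrasp it from above.

```bash
python3 -m handwheel '[[[1,-10,-15,-20,0,0,0],[1,-10,-15,-25,0,0,0],[1,0,0,-25,0,0,0],[1,0,0,-20,0,0,0],[1,0,0,-10,0,0,0]]]'; python3 -m handwheel '[[[1,0,0,-4,0,0,0],[1,0,0,0,0,0,0],[1,0,0,0,0,0,0]]]'
python3 - <<'E'
from h import *
s=readout.get_state(); print(s['eef_pos'],s['q'].round(3),s['ft_force'])
c=cap('scene');P=cloud(c);im=c['color'].astype(int);Q=P.reshape(-1,3);C=im.reshape(-1,3)
k=(abs(Q[:,0]-.54)<.06)&(abs(Q[:,1]+.27)<.06)&(Q[:,2]<.09)&(C[:,0]-C[:,2]>90)&(C[:,1]>110)
print(k.sum(),np.percentile(Q[k,2],[3,25,50,75,97]).round(4),Q[k].mean(0))
E
```

```text
clock: 5.45
eef_pos: [0.5435, -0.2632, 0.0595]
orientation: [0.691, 0.484, -0.441, 0.305]
ft_force: [-0.7, 0.2, -1.6]
opening: 0.22
gripper_force: 20.0
clock: 5.75
eef_pos: [0.5443, -0.2629, 0.0578]
orientation: [0.691, 0.484, -0.441, 0.306]
ft_force: [0.3, 0.1, -0.8]
opening: 0.215
gripper_force: 20.0
[ 0.54433909 -0.26293643  0.05777114] [-0.295  0.891  1.412 -1.202  1.325  0.696] [ 0.28023749  0.08139406 -0.8216918 ]
4 [0.0234 0.0247 0.0255 0.0261 0.0271] [ 0.55569492 -0.27842291  0.02534325]
```

```bash
python3 -m handwheel '[[[1,0,0,-5,0,0,0],[1,0,0,-4,0,0,0],[1,0,0,0,0,0,0],[1,0,0,0,0,0,0]]]'; python3 -m handwheel '[[[1,0,0,-2,0,0,0],[1,0,0,0,0,0,0]]]';python3 -m handwheel '[[[1,0,0,-2,0,0,0],[1,0,0,0,0,0,0]]]'
```

```text
clock: 6.2
eef_pos: [0.544, -0.2629, 0.0476]
orientation: [0.691, 0.484, -0.442, 0.306]
ft_force: [-0.4, -0.3, -2.0]
opening: 0.218
gripper_force: 20.0
clock: 6.4
eef_pos: [0.5439, -0.2628, 0.0456]
orientation: [0.691, 0.484, -0.442, 0.306]
ft_force: [0.0, -0.2, -1.0]
opening: 0.223
gripper_force: 20.0
clock: 6.6
eef_pos: [0.544, -0.2629, 0.0439]
orientation: [0.691, 0.484, -0.442, 0.306]
ft_force: [-0.5, -0.6, 0.7]
opening: 0.219
gripper_force: 20.0
```

```bash
python3 -m handwheel '[[[1,0,0,-1,0,0,0],[1,0,0,0,0,0,0],[1,0,0,0,0,0,0]]]';python3 -m handwheel '[[[1,0,0,-1,0,0,0],[1,0,0,0,0,0,0],[1,0,0,0,0,0,0]]]'
```

```text
clock: 6.9
eef_pos: [0.544, -0.263, 0.0439]
orientation: [0.691, 0.483, -0.442, 0.306]
ft_force: [-0.6, 2.3, 5.2]
opening: 0.224
gripper_force: 20.0
clock: 7.2
eef_pos: [0.544, -0.263, 0.0438]
orientation: [0.691, 0.483, -0.443, 0.307]
ft_force: [-2.9, 2.9, 10.3]
opening: 0.218
gripper_force: 20.0
```

Contact with the bench, so I release, back off along the tool axis and rise.

```bash
python3 -m handwheel '[[[1,0,0,1.5,0,0,0],[0.2,0,0,0,0,0,0],[0.2,0,0,0,0,0,0],[0.2,0,0,0,0,0,0],[0.2,0,0,0,0,0,0]]]'; python3 -m handwheel '[[[-0.2,0,0,0,0,0,0],[-0.2,0,0,0,0,0,0],[-0.2,3,8,4,0,0,0],[-0.2,8,21,11,0,0,0],[-0.2,12,32,16,0,0,0]]]'; python3 -m handwheel '[[[-0.2,5,13,10,0,0,0],[-0.2,0,0,45,0,0,0],[-0.2,0,0,45,7.5,-2.78,0],[-0.2,0,0,30,7.5,-2.78,0],[-0.2,0,0,0,7.5,-2.78,0]]]'
python3 - <<'E'
from h import *
c=cap('scene');P=cloud(c);im=c['color'].astype(int);Q=P.reshape(-1,3);C=im.reshape(-1,3)
cv2.imwrite('pics/s2c.png',cv2.resize(c['color'][180:310,180:340,::-1],None,fx=4,fy=4))
k=(abs(Q[:,0]-.54)<.05)&(abs(Q[:,1]+.27)<.05)&(Q[:,2]<.1)&(Q[:,2]>.03)&(C.max(1)<75)
if k.sum():
  q=Q[k];print(k.sum(),q.min(0),q.max(0)); 
  for a in(.03,.05,.07):
    m=(q[:,2]>a)&(q[:,2]<a+.02); print(a,m.sum(),q[m].mean(0))
E
```

```text
clock: 7.7
eef_pos: [0.5439, -0.2629, 0.043]
orientation: [0.691, 0.484, -0.442, 0.306]
ft_force: [-0.4, 0.9, -0.0]
opening: 0.398
gripper_force: 0.0
clock: 8.2
eef_pos: [0.5666, -0.2017, 0.0743]
orientation: [0.691, 0.484, -0.442, 0.305]
ft_force: [-0.7, -1.2, 0.5]
opening: 0.598
gripper_force: 0.0
clock: 8.7
eef_pos: [0.5733, -0.1885, 0.2097]
orientation: [0.768, 0.537, -0.283, 0.202]
ft_force: [-0.4, 0.1, -0.6]
opening: 0.603
gripper_force: 0.0
152 [ 0.53808914 -0.27700236  0.03003484] [ 0.55504898 -0.25972272  0.09314163]
0.03 43 [ 0.54980843 -0.26992178  0.04013966]
0.05 41 [ 0.54988961 -0.27023137  0.06058421]
0.07 58 [ 0.54791212 -0.26981201  0.08189813]
```

View pics/s2c.png

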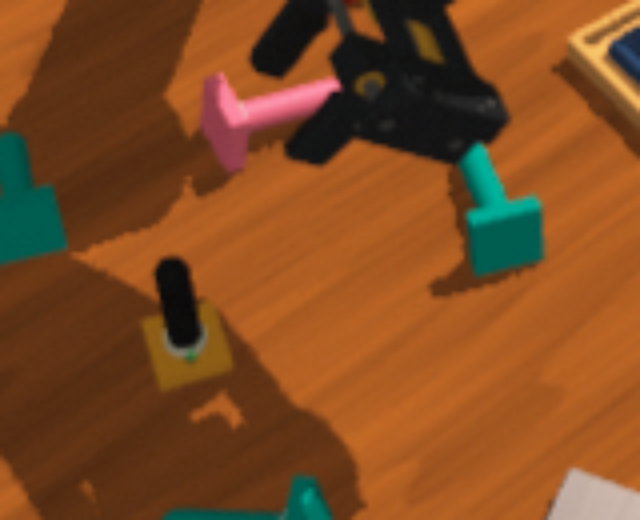

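The stand stands upright by itself on the bench (foot at (190,345) in the crop), with the pink and turquoise ones untouched. I bring the tool vertical above it.

```bash
python3 -m handwheel '[[[-0.6,-6,-15,0,7.5,-2.78,0],[-0.6,-6,-16,0,7.5,-2.78,0],[-0.6,-6,-16,0,7.5,-2.78,0],[-0.6,-6,-16,0,7.5,-2.78,0],[-0.6,-6,-16,0,7.5,-2.78,0]]]';python3 -m handwheel '[[[-0.6,0,0,0,0,0,0],[-0.6,0,0,0,0,0,0]]]'
python3 - <<'E'
from h import *
s=readout.get_state(); R=Rot.from_quat(s['orientation']).as_matrix();print(s['eef_pos'],R.round(3))
z=R[:,2]; print('fix deg',np.rad2deg(np.cross(z,[0,0,-1])).round(2))
E
```

```text
clock: 9.25
eef_pos: [0.5413, -0.2682, 0.2038]
orientation: [0.819, 0.574, -0.006, 0.003]
ft_force: [0.6, 0.1, -0.7]
opening: 0.8
gripper_force: 0.0
clock: 9.45
eef_pos: [0.5411, -0.2684, 0.2031]
orientation: [0.82, 0.573, -0.009, 0.004]
ft_force: [-0.6, 0.7, -0.1]
opening: 0.802
gripper_force: 0.0
[ 0.54108906 -0.26835699  0.20309534] [[ 0.344  0.939 -0.009]
 [ 0.939 -0.344 -0.017]
 [-0.019 -0.003 -1.   ]]
fix deg [ 0.99 -0.54  0.  ]
```

```bash
python3 -m handwheel '[[[-0.6,1,1,-35,1,-0.5,0],[-0.6,0,0,-35,0,0,0],[-0.6,0,0,-35,0,0,0],[-0.6,0,0,-22,0,0,0],[-0.6,0,0,-8,0,0,0]]]';python3 -m handwheel '[[[1,0,0,0,0,0,0],[1,0,0,0,0,0,0],[1,0,0,0,0,0,0],[1,0,0,0,0,0,0],[1,0,0,0,0,0,0]]]' 15;python3 -m handwheel '[[[1,0,0,0,0,0,0],[1,0,0,0,0,0,0],[1,0,0,0,0,0,0],[1,0,0,0,0,0,0]]]'
```

```text
clock: 9.95
eef_pos: [0.5424, -0.2646, 0.0664]
orientation: [0.818, 0.575, -0.0, -0.002]
ft_force: [0.1, 0.3, 0.4]
opening: 0.802
gripper_force: 0.0
clock: 10.45
eef_pos: [0.5431, -0.267, 0.0699]
orientation: [0.819, 0.574, 0.002, 0.001]
ft_force: [-0.9, 0.0, 0.3]
opening: 0.367
gripper_force: 0.0
clock: 10.85
eef_pos: [0.5429, -0.2669, 0.0694]
orientation: [0.819, 0.574, 0.002, 0.001]
ft_force: [-1.1, 0.0, 1.8]
opening: 0.219
gripper_force: 15.0
```

```bash
python3 -m handwheel '[[[1,0,0,20,0,0,0],[1,0,0,45,0,0,0],[1,0,0,45,0,0,0],[1,0,20,45,0,0,1],[1,4,30,35,0,0,1]]]';python3 -m handwheel '[[[1,4,40,0,0,0,1.5],[1,4,40,0,0,0,1.5],[1,4,40,0,0,0,1.5],[1,4,40,0,0,0,1.5],[1,4,40,0,0,0,1.5]]]';python3 -m handwheel '[[[1,4,40,0,0,0,1.5],[1,4,40,0,0,0,1.5],[1,4,40,0,0,0,1.5],[1,4,40,0,0,0,1.5],[1,4,40,0,0,0,1.5]]]';python3 -m handwheel '[[[1,4,30,0,0,0,0],[1,2,13,0,0,0,0],[1,0,0,0,0,0,0],[1,0,0,0,0,0,0]]]'
python3 - <<'E'
from h import *
s=readout.get_state(); R=Rot.from_quat(s['orientation']).as_matrix();print(s['eef_pos'],R.round(3))
z=R[:,2]; print('fix deg',np.rad2deg(np.cross(z,[0,0,-1])).round(2),s['opening'],s['gripper_force'])
c=cap('scene');P=cloud(c);im=c['color'].astype(int);Q=P.reshape(-1,3);C=im.reshape(-1,3)
k=(abs(Q[:,0]-.59)<.06)&(abs(Q[:,1]-.227)<.06)&(Q[:,2]>.15)&(Q[:,2]<.24)
k2=k&(C[:,0]-C[:,2]>50); print('brass',k2.sum(),Q[k2].mean(0),np.ptp(Q[k2],axis=0),np.percentile(Q[k2,2],[5,50,95]))
cv2.imwrite('pics/s3c.png',cv2.resize(c['color'][40:240,270:470,::-1],None,fx=3,fy=3))
E
```

```text
clock: 11.35
eef_pos: [0.5468, -0.2174, 0.2617]
orientation: [0.81, 0.587, 0.002, 0.002]
ft_force: [0.7, 0.1, -1.1]
opening: 0.223
gripper_force: 15.0
clock: 11.85
eef_pos: [0.5668, -0.0152, 0.259]
orientation: [0.769, 0.64, 0.002, 0.0]
ft_force: [1.0, -0.5, -1.6]
opening: 0.217
gripper_force: 15.0
clock: 12.35
eef_pos: [0.5868, 0.1849, 0.2589]
orientation: [0.725, 0.689, 0.001, 0.0]
ft_force: [0.6, 0.1, -1.4]
opening: 0.219
gripper_force: 15.0
clock: 12.75
eef_pos: [0.593, 0.2251, 0.259]
orientation: [0.726, 0.688, 0.001, 0.0]
ft_force: [-0.8, 0.7, -0.6]
opening: 0.221
gripper_force: 15.0
[0.59301422 0.22509679 0.25898286] [[ 0.053  0.999  0.002]
 [ 0.999 -0.053  0.001]
 [ 0.001  0.002 -1.   ]]
fix deg [-0.07  0.14  0.  ] 0.22057823724035913 14.986951109021902
brass 226 [0.59895377 0.21795876 0.19999677] [0.05052464 0.05019669 0.03765916] [0.19098454 0.20095658 0.20554784]
```

View pics/s3c.png

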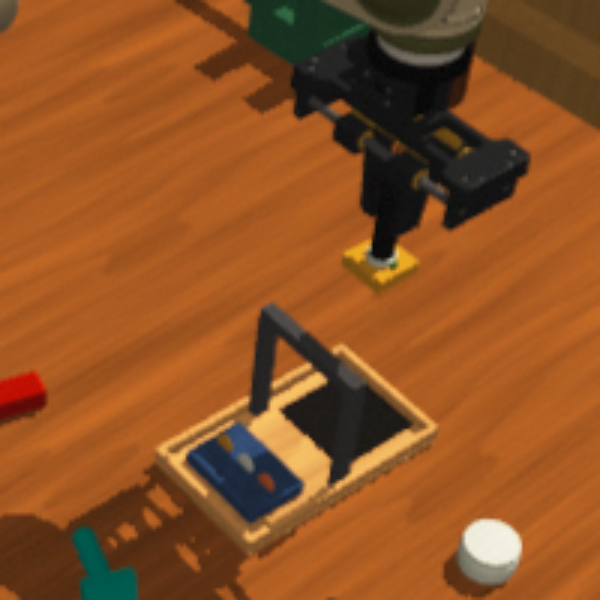

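The stand hangs upright above the pad (foot at (380,262), pad at (350,420)), body clear of the handle. I lower it.

```bash
python3 -m handwheel '[[[1,0,0,-30,0,0,0],[1,0,0,-40,0,0,0],[1,0,0,-40,0,0,0],[1,0,0,-35,0,0,0],[1,0,0,-20,0,0,0]]]';python3 -m handwheel '[[[1,0,0,-8,0,0,0],[1,0,0,0,0,0,0],[1,0,0,0,0,0,0]]]';python3 -m handwheel '[[[1,0,0,-3,0,0,0],[1,0,0,0,0,0,0],[1,0,0,0,0,0,0]]]'
```

```text
clock: 13.3
eef_pos: [0.5921, 0.2242, 0.0916]
orientation: [0.726, 0.688, 0.0, -0.001]
ft_force: [-0.6, 0.3, -1.0]
opening: 0.219
gripper_force: 15.0
clock: 13.6
eef_pos: [0.5937, 0.2257, 0.0877]
orientation: [0.726, 0.688, 0.003, 0.001]
ft_force: [-1.0, 0.0, -1.4]
opening: 0.22
gripper_force: 15.0
clock: 13.9
eef_pos: [0.5931, 0.2262, 0.0838]
orientation: [0.725, 0.688, 0.002, 0.001]
ft_force: [-0.6, -0.2, -1.7]
opening: 0.222
gripper_force: 15.0
```

```bash
python3 -m handwheel '[[[1,0,0,-3,0,0,0],[1,0,0,0,0,0,0],[1,0,0,0,0,0,0]]]';python3 -m handwheel '[[[1,0,0,-1,0,0,0],[1,0,0,0,0,0,0],[1,0,0,0,0,0,0]]]'
```

```text
clock: 14.2
eef_pos: [0.5929, 0.2262, 0.0801]
orientation: [0.725, 0.688, 0.002, 0.0]
ft_force: [-1.0, 0.5, -1.4]
opening: 0.227
gripper_force: 15.0
clock: 14.5
eef_pos: [0.593, 0.2262, 0.0794]
orientation: [0.725, 0.688, 0.002, 0.0]
ft_force: [-0.0, 0.2, 1.2]
opening: 0.218
gripper_force: 15.0
```

```bash
python3 -m handwheel '[[[1,0,0,-0.5,0,0,0],[0.3,0,0,0,0,0,0],[0.3,0,0,0,0,0,0],[0.1,0,0,0,0,0,0],[-0.1,0,0,0,0,0,0]]]';python3 -m handwheel '[[[-0.1,0,0,0,0,0,0],[-0.1,0,0,0,0,0,0],[-0.1,0,0,10,0,0,0],[-0.1,0,0,30,0,0,0],[-0.1,0,0,45,0,0,0]]]'; python3 -m handwheel '[[[-0.1,0,0,45,0,0,0],[-0.1,0,0,20,0,0,0],[-0.1,0,0,0,0,0,0],[-0.1,0,0,0,0,0,0]]]'
python3 - <<'E'
from h import *
s=readout.get_state(); print(s['eef_pos'])
for n in('scene','top'):
  c=cap(n);P=cloud(c);im=c['color'].astype(int);Q=P.reshape(-1,3);C=im.reshape(-1,3)
  if n=='scene':
    cv2.imwrite('pics/s4c.png',cv2.resize(c['color'][100:240,300:440,::-1],None,fx=4,fy=4))
    k=(abs(Q[:,0]-.592)<.05)&(abs(Q[:,1]-.226)<.035)&(C.max(1)<75)
    for a in(.035,.05,.065,.08): m=k&(Q[:,2]>a)&(Q[:,2]<a+.015); print(a,m.sum(),Q[m].mean(0).round(4))
    k=(abs(Q[:,0]-.592)<.045)&(abs(Q[:,1]-.226)<.04)&(C[:,0]-C[:,2]>50)&(Q[:,2]>.018)&(Q[:,2]<.03)
    if k.sum(): print('brass',k.sum(),cv2.minAreaRect((Q[k,:2]*1000).astype(np.float32)))
  h=(abs(Q[:,0]-.587)<.08)&(abs(Q[:,1]-.162)<.03)&(Q[:,2]>.12)&(Q[:,2]<.145)
  if h.sum(): print(n,'handle',h.sum(),cv2.minAreaRect((Q[h,:2]*1000).astype(np.float32)))
E
```

```text
clock: 15.0
eef_pos: [0.593, 0.2261, 0.0786]
orientation: [0.725, 0.688, 0.002, 0.0]
ft_force: [0.4, 0.7, 0.2]
opening: 0.504
gripper_force: 0.0
clock: 15.5
eef_pos: [0.5921, 0.2259, 0.1634]
orientation: [0.725, 0.688, -0.0, -0.001]
ft_force: [-0.1, -0.3, 0.7]
opening: 0.549
gripper_force: 0.0
clock: 15.9
eef_pos: [0.5926, 0.2261, 0.2283]
orientation: [0.725, 0.688, 0.001, 0.0]
ft_force: [1.1, 0.7, -1.1]
opening: 0.549
gripper_force: 0.0
[0.59261719 0.2260542  0.22834458]
0.035 0 [nan nan nan]
0.05 7 [0.6027 0.2262 0.0588]
0.065 17 [0.597  0.2201 0.0753]
0.08 31 [0.5976 0.2198 0.0884]
brass 106 ((599.195068359375, 236.7277374267578), (76.98113250732422, 49.486209869384766), 69.00437927246094)
scene handle 337 ((587.1057739257812, 161.6884765625), (20.199316024780273, 120.1906509399414), 85.8079833984375)
top handle 451 ((587.2320556640625, 162.23439025878906), (15.701265335083008, 117.0175552368164), 86.25248718261719)<stdin>:8: RuntimeWarning: Mean of empty slice.
  ret = um.true_divide(
```

View pics/s4c.png

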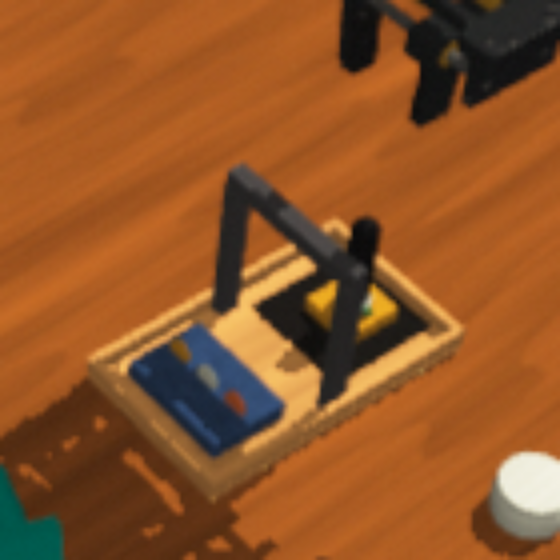

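The stand stands upright and free on the pad (foot (350,305), tip (365,230)), and the tray hasn't moved (handle mid at (300,220)). Next I turn a quarter over the handle.

```bash
python3 -c "
from h import *
print(readout.get_state()['q'].round(2))"; python3 -m handwheel '[[[-0.1,-1,-13,0,0,0,8.5],[-0.1,-1,-13,0,0,0,8.5],[-0.1,-1,-13,0,0,0,8.5],[-0.1,-1,-13,0,0,0,8.5],[-0.1,-1,-12,0,0,0,8.5]]]';  python3 -c "
from h import *
print(readout.get_state()['q'].round(2))"
```

```text
[0.18 0.55 1.09 0.   1.5  0.23]
clock: 16.5
eef_pos: [0.5875, 0.1615, 0.2271]
orientation: [0.424, 0.906, 0.001, -0.002]
ft_force: [-0.0, 0.0, -0.4]
opening: 0.551
gripper_force: 0.0
[ 0.07  0.51  1.17  0.    1.47 -0.62]
```

```bash
python3 -m handwheel '[[[-0.1,0,0,0,0,0,8],[-0.1,0,0,0,0,0,8],[-0.1,0,0,0,0,0,8],[-0.1,0,0,0,0,0,8],[-0.1,0,0,0,0,0,8]]]'; python3 -m handwheel '[[[-0.1,0,0,0,0,0,6.6],[-0.1,0,0,0,0,0,0],[-0.1,0,0,0,0,0,0]]]';  python3 -c "
from h import *
s=readout.get_state();R=Rot.from_quat(s['orientation']).as_matrix();print(s['eef_pos'],R.round(3),np.rad2deg(np.cross(R[:,2],[0,0,-1])),np.rad2deg(np.arctan2(R[1,1],R[0,1])))"
```

```text
clock: 17.0
eef_pos: [0.5876, 0.1621, 0.2271]
orientation: [0.089, 0.996, 0.001, -0.002]
ft_force: [-0.6, 0.5, -0.7]
opening: 0.552
gripper_force: 0.0
clock: 17.3
eef_pos: [0.5878, 0.1621, 0.2277]
orientation: [0.036, 0.999, 0.001, -0.002]
ft_force: [-0.4, 0.1, -0.6]
opening: 0.546
gripper_force: 0.0
[0.58776347 0.16210608 0.22774885] [[-0.997  0.071 -0.004]
 [ 0.071  0.997  0.003]
 [ 0.004  0.003 -1.   ]] [-0.15984223 -0.20718653 -0.        ] 85.91059664481052
```

Centred over the bar. I go down to bar height and close with a firm grip.

```bash
python3 -m handwheel '[[[-0.1,0,0,-25,0,0,0.4],[-0.1,0,0,-30,0,0,0],[-0.1,0,0,-25,0,0,0],[-0.1,0,0,-12,0,0,0],[-0.1,0,0,-5,0,0,0]]]'; python3 -m handwheel '[[[0.6,0,0,0,0,0,0],[0.6,0,0,0,0,0,0],[0.6,0,0,0,0,0,0],[0.7,0,0,0,0,0,0],[0.7,0,0,0,0,0,0]]]' 40; python3 -m handwheel '[[[1,0,0,0,0,0,0],[1,0,0,0,0,0,0],[1,0,0,0,0,0,0],[1,0,0,0,0,0,0]]]'
```

```text
clock: 17.8
eef_pos: [0.5877, 0.1621, 0.1306]
orientation: [0.031, 1.0, 0.001, -0.002]
ft_force: [0.5, -0.5, -0.3]
opening: 0.551
gripper_force: 0.0
clock: 18.3
eef_pos: [0.5881, 0.162, 0.1323]
orientation: [0.031, 1.0, 0.001, -0.0]
ft_force: [0.4, 0.2, 1.0]
opening: 0.153
gripper_force: 26.1
clock: 18.7
eef_pos: [0.5881, 0.162, 0.1323]
orientation: [0.031, 1.0, 0.001, -0.0]
ft_force: [-1.6, -1.1, 5.4]
opening: 0.154
gripper_force: 40.0
```

Gripped (opening 0.154, about 14 mm). I lift gently.

```bash
python3 -m handwheel '[[[1,0,0,2,0,0,0],[1,0,0,3,0,0,0],[1,0,0,5,0,0,0],[1,0,0,6,0,0,0],[1,0,0,7,0,0,0]]]'  50; python3 -m handwheel '[[[1,0,0,8,0,0,0],[1,0,0,8,0,0,0],[1,0,0,8,0,0,0],[1,0,0,8,0,0,0],[1,0,0,8,0,0,0]]]'; python3 -m handwheel '[[[1,0,0,8,0,0,0],[1,0,0,8,0,0,0],[1,0,0,8,0,0,0],[1,0,0,6,0,0,0],[1,0,0,4,0,0,0]]]'; python3 -m handwheel '[[[1,0,0,2,0,0,0],[1,0,0,1,0,0,0],[1,0,0,0,0,0,0],[1,0,0,0,0,0,0],[1,0,0,0,0,0,0]]]'
python3 - <<'E'
from h import *
s=readout.get_state();R=Rot.from_quat(s['orientation']).as_matrix();print(s['eef_pos'],np.rad2deg(np.cross(R[:,2],[0,0,-1])),s['dq'].round(3))
c=cap('scene');P=cloud(c)
cv2.imwrite('pics/s5c.png',cv2.resize(c['color'][60:240,290:470,::-1],None,fx=3,fy=3))
c=cap('top');P=cloud(c);Q=P.reshape(-1,3);C=c['color'].reshape(-1,3).astype(int)
t=(abs(Q[:,0]-.588)<.08)&(abs(Q[:,1]-.163)<.125)&(Q[:,2]>.1)&(Q[:,2]<.13)&(C[:,0]-C[:,2]>40)
A=np.c_[Q[t,:2]-[.588,.163],np.ones(t.sum())]; print('plane',t.sum(),np.linalg.lstsq(A,Q[t,2],rcond=None)[0])
for sgn in(1,-1):
  m=t&(sgn*(Q[:,1]-.163)>.09); print(sgn,m.sum(),np.median(Q[m,2]))
E
```

```text
clock: 19.2
eef_pos: [0.5879, 0.1622, 0.155]
orientation: [0.031, 1.0, 0.001, -0.001]
ft_force: [0.1, -0.4, -7.2]
opening: 0.152
gripper_force: 50.0
clock: 19.7
eef_pos: [0.5879, 0.1621, 0.1955]
orientation: [0.031, 1.0, 0.001, -0.001]
ft_force: [0.2, -0.6, -6.6]
opening: 0.155
gripper_force: 50.0
clock: 20.2
eef_pos: [0.588, 0.1622, 0.2294]
orientation: [0.031, 1.0, 0.001, -0.001]
ft_force: [0.2, 0.1, -6.0]
opening: 0.147
gripper_force: 50.0
clock: 20.7
eef_pos: [0.5879, 0.1621, 0.2315]
orientation: [0.031, 1.0, 0.001, -0.001]
ft_force: [0.2, 0.2, -6.5]
opening: 0.15
gripper_force: 50.0
[0.58790634 0.16213847 0.231513  ] [-0.16254048 -0.12719055 -0.        ] [ 0.001 -0.002 -0.001  0.002  0.001  0.   ]
plane 1765 [-0.00285522 -0.00206583  0.11149479]
1 180 0.11596383203374572
-1 527 0.11008580161265202
```

View pics/s5c.png

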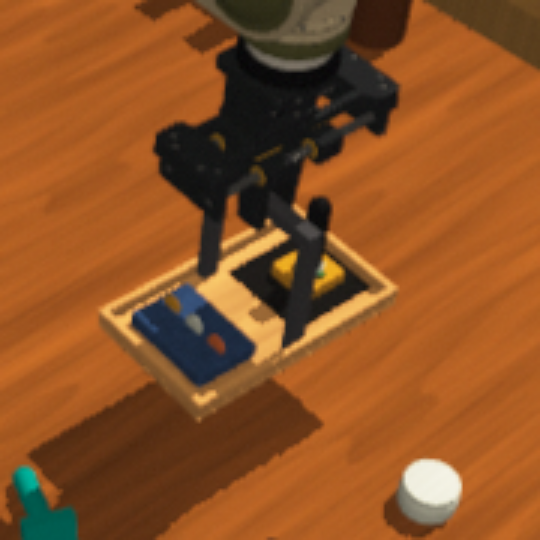

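The tray hangs level, about 99 mm up (tilt ~0.003 rad). The stand is upright on the pad at (310,270), clear of the fingers. Handing in.

```bash
python3 -c "
from h import *
print(env.finish_job())"
```

```text
the job is handed in; nothing more can be done
None
```

I stood the ring stand upright on the tray's pad, lifted the tray level by its handle to about 10 cm above the bench, and handed the job in at about 21 s; the bystanders were never approached, and the hand-in returned no verdict.

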